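# Sort the dye-studio hand clamps by their ratchets

## Robot

A 6-joint arm with a two-finger parallel gripper is mounted at the origin on the work surface. World frame = base frame: x ahead of the robot, y to its left, z up, the work surface at z = 0. Lengths are in m, angles in rad, forces in N, time in s.
With the tool pointing down it reaches from about 0.375 to 0.9 m from the base axis. Payload 3.1 kg.
Tool frame: the origin (TCP) lies where the fingers leave the gripper's body, on its centre line; the fingertips stand 73 mm ahead of it and the grasp point (between the pads) lies 54 mm ahead of it; z points along the fingers, y is the line along which they close (so a half turn about z gives the same grasp; the last joint's range is limited). The gripper opens to 85 mm and grips with 20 to 120 N. Pads are 22 mm wide; open, the fingers measure 114 mm over their backs; the gripper's body (76 mm by 85 mm) begins 54 mm behind the grasp point. The pads swing forward as they close: fully open they stand 13 mm farther back than shut.
Start: joints at [-1.302, 0.527, 1.433, -0, 1.181, -0.178], TCP at [0.27, -0.564, 0.304] pointing down, gripper open.
Joint ranges: [-3.08, 3.08], [-0.75, 2.2], [0.22, 2.44], [-1.43, 4.57], [0, 2.65], [-2.85, 2.85]. Speed limits (rad/s): [2.79, 2.79, 3.14, 3.14, 3.14, 3.14].

## Interface

Orientations are given as a unit quaternion [x, y, z, w].
In Python, from station import manip gives the robot as it stands.
- The arm moves only by the shell command python3 -m crank 'ROWS' [FORCE]. ROWS is JSON, a list of rows, each an object with "dp": the shift along the tool's x, y, z normalised to -1 to 1, where 1 is 50 cm, a list of three; "delta_rot": the turn, a rotation vector about the tool's x, y, z normalised to -1 to 1, where 1 is 2 pi rad, a list of three; "fingers": the opening, from -1 (shut) to 1 (fully open). A call has 1 to 12 rows; each row shifts and turns the commanded pose from where the row before left it, along the tool's axes as they then stand; what a row does not reach is not made up. A row lasts 1/12 s, in which the tool goes at most 41.7 mm and 7.16 degrees, less where a joint would pass 70% of its speed; a pose out of reach is approached as far as the arm can. A call with a number of a shift or a turn outside -1 to 1 is refused whole. A call with a gripper value outside its range is refused whole. The fingers move at their own pace and stop on an object; FORCE is the grip in N (left out, the last holds). Time passes only in rows, so rows that do not move let the fingers close. It gives the time, the measured TCP pose, the force, the opening and the grip force at its end, in the units of the state.
- manip.sense(): the state, without advancing time (a new reading comes with each control period).
- manip.snapshot(name): name is "scene" or "top" or "wrist"; returns (picture, depth): 400x640x3 uint8, red, green, blue; 400x640 float32, m along the optical axis (not along the pixel's ray), 0 where there is no reading.
- manip.camera_model(name): a dict with "fx", "fy", "cx", "cy" (pixels), "origin" and "attitude" of the camera in the world. Camera axes: x right, y up, looking along -z (the intrinsics and any distortion apply to the point x, -y, -z); pixel columns grow to the right and rows downward; lengths in m; the calibration is good to about 2 mm. The wrist camera is an equidistant fisheye: a pixel r from the principal point sees the ray r / f radians off the axis. A picture is of the moment at which its call begins: read the wrist's pose just before it. camera_model takes no time and is no camera call; for the wrist camera it gives the pose at the moment of the call.
- manip.sign_off(): hands the job in; it is judged then, once.
The state is a dict: "t": time; "q": joint angles; "qd": joint speeds; "tau": joint torques, N m; "tcp_pos": TCP position; "tool_rot": TCP orientation; "force": force on the tool from outside, world axes, zero at the start; "ft_torque": the same for the moment, N m; "finger_gap": opening from 0.0 (shut) to 1.0 (fully open); "gripper_force": force on a finger pad.
Only numpy, scipy, OpenCV 4.12 (cv2) and the standard library are available. Lean on these libraries where they do the work, as an engineer would, in place of code of your own. Each camera call takes 0.05 s, during which the arm holds its last target. There are 200 camera calls.

## Task

Clear the three hand clamps off the dye table: each clamp that is ratcheted shut still has dye trapped between its pads and goes in the white rinse tray, each that stands open is clean and goes in the plywood clamp crate. Do not work any ratchet on the way: open clamps must stay open and shut ones shut (the housing at the pivot is the safe place to hold them); lay each flat on the tray or crate floor, not on top of another. Leave the dye tubs and the resist boards where they are.

Things in the scene. Friction and masses are not known exactly. Their poses are not given: they have to be found in the camera images.
- clamp_a: One of three identical black hand clamps with orange pads and grips, 173 mm long, about 180 g, lying flat. Two levers cross at a pivot like pliers, joined by a ratchet. Origin: on its underside, straight below the pivot; x along the clamp, jaw tips at +80 mm, handle ends at -96 mm; z up. Levers 24 mm thick, resting on the table; the first one (handle at y = +12 mm) is part of this body.
- clamp_b: Another of the three identical hand clamps, described as clamp_a: same size, origin and axes.
- clamp_c: Another of the three identical hand clamps, described as clamp_a: same size, origin and axes.
- clamp_a_pivot (a point): Pivot of clamp_a, 15 mm above its underside, in the middle of the square housing to hold it by: 34 mm along the clamp (x), 32 mm across (y) with flat upright sides, 30 mm high, part of the first lever. Open or shut, nothing stands out beyond its sides along its middle 20 mm. The weight lies about 12 mm from here towards the handles.
- clamp_b_pivot (a point): Pivot of clamp_b, 15 mm above its underside, in the middle of the square housing to hold it by: 34 mm along the clamp (x), 32 mm across (y) with flat upright sides, 30 mm high, part of the first lever. Open or shut, nothing stands out beyond its sides along its middle 20 mm. The weight lies about 12 mm from here towards the handles.
- clamp_c_pivot (a point): Pivot of clamp_c, 15 mm above its underside, in the middle of the square housing to hold it by: 34 mm along the clamp (x), 32 mm across (y) with flat upright sides, 30 mm high, part of the first lever. Open or shut, nothing stands out beyond its sides along its middle 20 mm. The weight lies about 12 mm from here towards the handles.
- clamp_a_lever (a joint): Angle of the second lever about the pivot, rad. 0 to 0.03: ratcheted shut, pads together, handles side by side (40 mm over both). 0.4 to 0.5 (its stop): open, pads about 30 mm apart, its handle swung out to -y (80 mm over both), its jaw to +y. Stays where put; about 10 N on a handle or jaw works an open one shut, a shut one resists about 20 N.
- clamp_b_lever (a joint): Lever angle of clamp_b: 0 shut, 0.4 to 0.5 open, as clamp_a_lever.
- clamp_c_lever (a joint): Lever angle of clamp_c: 0 shut, 0.4 to 0.5 open, as clamp_a_lever.
- rinse_tray: White plastic rinse tray: open tray, 292 x 232 mm outside (long side along its x), walls 6 mm thick and 50 mm high above the table, fixed to the table. Origin: centre of its underside, z up.
- rinse_tray_in (a point): Centre of the rinse tray's inner floor, 6 mm above the table; the floor is 280 mm (x) by 220 mm (y).
- clamp_crate: Plywood clamp crate: open tray, 292 x 232 mm outside (long side along its x), walls 6 mm thick and 50 mm high above the table, fixed to the table. Origin: centre of its underside, z up.
- clamp_crate_in (a point): Centre of the clamp crate's inner floor, 6 mm above the table; the floor is 280 mm (x) by 220 mm (y).
- tub_red: Closed red dye tub with white lid, 84 mm across, 72 mm high, standing on the table. Origin: centre of its underside.
- tub_yellow: Closed yellow dye tub, same size. Origin: centre of its underside.
- resist_boards: Pair of square wooden resist boards, one on the other, 115 mm square, 24 mm high. Origin: centre of the underside.

How it is judged:
By the outcome, as a careful person would: the job done as asked, in the order asked, and still so for the second after the job is handed in, with the robot touching nothing.
It also fails if it takes over 67 s, if anything falls off the work surface, if the arm or the gripper's body presses on something with over 40 N, if the wrist force passes 120 N, or if a joint passes its speed limit or range.

## Working session

There is one attempt and no reset: what is moved stays moved. The work goes in short steps, Python scripts to look and compute and a shell command to move; the robot and the scene stay as the last step left them, time stands still between calls to the robot, and variables do not carry over. Pictures are saved under pics/ and viewed, at most 10 in all, crops included, and the job is handed in when it is done.

```bash
ls; mkdir -p pics; python3 - <<'E'
from station import manip
import cv2,numpy as np
s=manip.sense();print(s)
for n in("top","scene"):
    p,d=manip.snapshot(n);np.save(n+"_d.npy",d);cv2.imwrite(f"pics/{n}0.png",p[:,:,::-1]);print(manip.camera_model(n))
E
```

```text
pics
{'t': 0.0, 'q': array([-1.30249048e+00,  5.28465494e-01,  1.43393003e+00, -2.62002401e-05,
        1.18140299e+00, -1.78503706e-01]), 'qd': array([ 0.00017649, -0.0005492 , -0.00119699, -0.00087091,  0.00052978,
       -0.00053764]), 'tau': array([ 1.61074395e-04, -4.42348480e+01, -1.78024077e+01, -3.42890071e-04,
        8.39717919e-03, -6.80063749e-06]), 'tcp_pos': array([ 0.26992105, -0.56307075,  0.30292505]), 'tool_rot': array([ 9.75147074e-01,  2.21555790e-01, -6.16077532e-05, -1.10127285e-03]), 'force': array([-1.38275702, -0.50615509,  0.66245671]), 'ft_torque': array([ 0.05915585,  0.02425867, -0.01935776]), 'gripper_force': 0.0, 'finger_gap': 1.000629169108491}
{'fx': 393.82772698473207, 'fy': 393.82772698473207, 'cx': 324.06371399537335, 'cy': 202.33085366095816, 'origin': array([ 0.45014106, -0.00132043,  1.05746454]), 'attitude': array([ 0.05717012, -0.0665994 , -0.69494178,  0.71368902])}
{'fx': 494.1545565843744, 'fy': 494.1545565843744, 'cx': 306.41069342532666, 'cy': 194.02001181554493, 'origin': array([1.45030444, 0.5999961 , 1.10344299]), 'attitude': array([0.16723528, 0.33298217, 0.83019656, 0.41464311])}
```

View pics/top0.png

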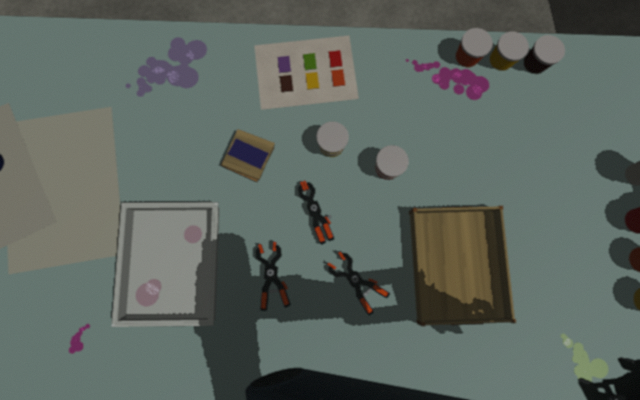

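View pics/scene0.png

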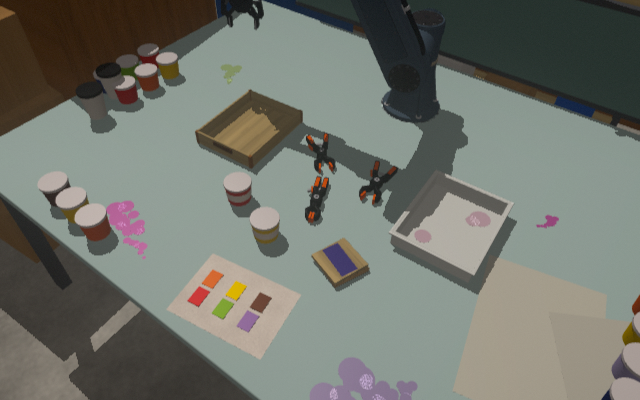

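The top view shows the rinse tray at left (165,264), the crate at right (463,266), and three clamps with pivots near (314,209), (270,272) and (355,278). The first looks shut, the other two open. Next I'll measure them and look closer.

```bash
cat > h.py <<'E'
import numpy as np,cv2
from scipy.spatial.transform import Rotation as R
from station import manip
def ray(n,uv,z,m=None):
    m=m or manip.camera_model(n); uv=np.atleast_2d(uv).astype(float)
    x=(uv[:,0]-m['cx'])/m['fx'];y=(uv[:,1]-m['cy'])/m['fy']
    if n=='wrist':
        r=np.hypot(x,y);k=np.where(r>1e-9,np.sin(r)/np.maximum(r,1e-9),1);d=np.c_[x*k,-y*k,-np.cos(r)]
    else: d=np.c_[x,-y,-np.ones_like(x)]
    d=R.from_quat(m['attitude']).apply(d);o=np.array(m['origin'])
    return o+d*((z-o[2])/d[:,2])[:,None]
def blobs(img,f,amin):
    hsv=cv2.cvtColor(img,cv2.COLOR_RGB2HSV);M=f(hsv).astype(np.uint8)
    n,l,st,c=cv2.connectedComponentsWithStats(M)
    return [(st[i,4],c[i]) for i in range(1,n) if st[i,4]>=amin]
orange=lambda h:((h[...,0]<14)|(h[...,0]>175))&(h[...,1]>150)&(h[...,2]>90)
E
python3 - <<'E'
from h import *
p=cv2.imread('pics/top0.png')[:,:,::-1].copy()
sub=p[170:330,240:400]
cv2.imwrite('pics/crop.png',cv2.resize(sub[:,:,::-1],None,fx=3.7,fy=3.7,interpolation=cv2.INTER_CUBIC))
for a,c in blobs(p,orange,12):
    if 240<c[0]<400 and 170<c[1]<330: print(a,c.round(1),ray('top',c,.024).round(3))
for n,c in dict(S=(314,209),O1=(270,272),O2=(355,278)).items(): print(n,ray('top',c,.03).round(3))
print('tray',ray('top',[(121,204),(217,204),(113,326),(214,325)],.05).round(3))
print('crate',ray('top',[(413,208),(503,206),(417,324),(514,321)],.05).round(3))
print('boards',ray('top',[(240,130),(274,143),(256,181),(221,167)],.024).round(3))
print('tubs',ray('top',[(333,137),(392,161)],.072).round(3))
E
```

```text
44 [303.9 185.1] [[0.679 0.042 0.024]]
66 [327.7 230.4] [[ 0.558 -0.024  0.024]]
74 [319.3 233.8] [[ 0.549 -0.002  0.024]]
23 [273.9 246.3] [[0.513 0.115 0.024]]
24 [260.3 248.2] [[0.507 0.15  0.024]]
25 [341.4 255.5] [[ 0.494 -0.062  0.024]]
17 [331.1 265.5] [[ 0.468 -0.035  0.024]]
47 [382.  291.7] [[ 0.404 -0.168  0.024]]
31 [368.2 307.5] [[ 0.364 -0.132  0.024]]
S [[0.614 0.013 0.03 ]]
O1 [[0.447 0.121 0.03 ]]
O2 [[ 0.437 -0.097  0.03 ]]
tray [[0.61  0.51  0.05 ]
 [0.617 0.264 0.05 ]
 [0.308 0.495 0.05 ]
 [0.316 0.25  0.05 ]]
crate [[ 0.62  -0.244  0.05 ]
 [ 0.632 -0.48   0.05 ]
 [ 0.33  -0.25   0.05 ]
 [ 0.343 -0.492  0.05 ]]
boards [[0.828 0.223 0.024]
 [0.794 0.128 0.024]
 [0.686 0.171 0.024]
 [0.722 0.267 0.024]]
tubs [[ 0.799 -0.031  0.072]
 [ 0.739 -0.186  0.072]]
```

View pics/crop.png

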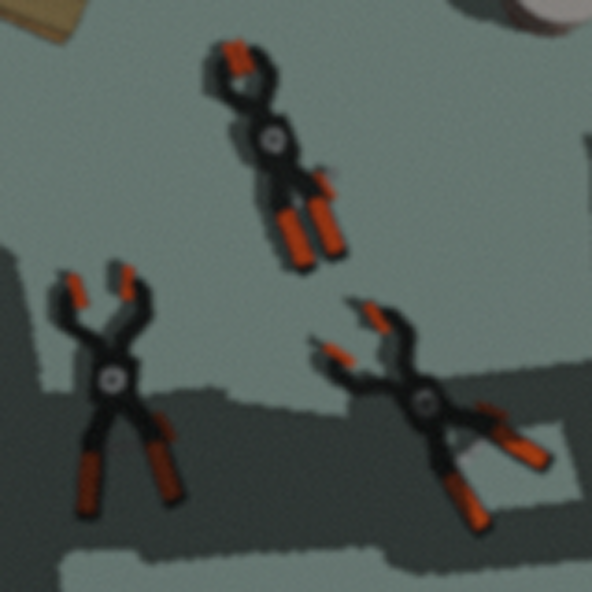

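The crop confirms it: the clamp at (314,208) is shut, with its pads together and handles side by side. The clamps at (270,272) and (355,279) are open. All sizes and reaches are plausible.

```bash
cat >> h.py <<'E'
def go(x,y,z,yaw_deg):
    """print the shift (dp units, tool axes) and turn (delta_rot z units) from here to a tool-down pose, tool x at yaw (mod 180)"""
    s=manip.sense();r=R.from_quat(s['tool_rot'])
    dp=r.inv().apply(np.array([x,y,z])-s['tcp_pos'])/.5
    X=r.as_matrix()[:,0];th=np.degrees(np.arctan2(X[1],X[0]))
    out=[]
    for k in(-180,0,180,360):
        t=yaw_deg+k
        if abs(t-th)<=190:
            q6=np.arctan2(y,x)+np.pi/2-np.radians(t)
            out.append((t,'rot',round(-(t-th)/360,4),'q6',round(q6,2)))
    print('yaw now',th.round(1),'dp',dp.round(4),'rows@.06',np.ceil(np.linalg.norm(dp)/.06),out)
def yaw(a,b,off=0): d=b-a; return np.degrees(np.arctan2(d[1],d[0]))+off
E
python3 - <<'E'
from h import *
c=lambda u,v:(240+u/3.7,170+v/3.7)
P=lambda u,v,z=.024:ray('top',c(u,v),z)[0]
for n,pv,h,j,o in(('S',(274,139),(311,232),(238,57),0),('O1',(113,379),(89,485),(128,283),6.8),('O2',(427,402),(465,500),(375,318),6.8)):
    p=P(*pv,.03);print(n,p.round(3),yaw(P(*h),P(*j),o).round(1), 'lens',np.linalg.norm(P(*h)-p).round(3),np.linalg.norm(P(*j)-p).round(3))
p=P(427,402,.03);go(p[0],p[1],.25,53)
E
```

```text
S [0.617 0.013 0.03 ] 24.1 lens 0.071 0.067
O1 [0.446 0.12  0.03 ] -1.5 lens 0.074 0.067
O2 [ 0.436 -0.098  0.03 ] 34.4 lens 0.072 0.068
yaw now 25.6 dp [ 0.7009 -0.6951  0.1077] rows@.06 17.0 [(-127, 'rot', np.float64(0.4239), 'q6', np.float64(3.57)), (53, 'rot', np.float64(-0.0761), 'q6', np.float64(0.42))]
```

```bash
python3 -m crank '[{"dp":[0.044,-0.0435,0.007],"delta_rot":[0,0,0],"fingers":1},{"dp":[0.044,-0.0435,0.007],"delta_rot":[0,0,0],"fingers":1},{"dp":[0.044,-0.0435,0.007],"delta_rot":[0,0,0],"fingers":1},{"dp":[0.044,-0.0435,0.007],"delta_rot":[0,0,0],"fingers":1},{"dp":[0.044,-0.0435,0.007],"delta_rot":[0,0,0],"fingers":1},{"dp":[0.044,-0.0435,0.007],"delta_rot":[0,0,0],"fingers":1},{"dp":[0.044,-0.0435,0.007],"delta_rot":[0,0,0],"fingers":1},{"dp":[0.044,-0.0435,0.007],"delta_rot":[0,0,0],"fingers":1},{"dp":[0.044,-0.0435,0.007],"delta_rot":[0,0,0],"fingers":1},{"dp":[0.044,-0.0435,0.007],"delta_rot":[0,0,0],"fingers":1},{"dp":[0.044,-0.0435,0.007],"delta_rot":[0,0,0],"fingers":1},{"dp":[0.044,-0.0435,0.007],"delta_rot":[0,0,0],"fingers":1}]' && python3 -m crank '[{"dp":[0.044,-0.0435,0.007],"delta_rot":[0,0,0],"fingers":1},{"dp":[0.044,-0.0435,0.007],"delta_rot":[0,0,0],"fingers":1},{"dp":[0.044,-0.0435,0.007],"delta_rot":[0,0,0],"fingers":1},{"dp":[0.044,-0.0435,0.007],"delta_rot":[0,0,0],"fingers":1},{"dp":[0,0,0],"delta_rot":[0,0,-0.012],"fingers":1},{"dp":[0,0,0],"delta_rot":[0,0,-0.012],"fingers":1},{"dp":[0,0,0],"delta_rot":[0,0,0],"fingers":1},{"dp":[0,0,0],"delta_rot":[0,0,0],"fingers":1}]'
python3 - <<'E'
from h import *
m=manip.camera_model('wrist');p,d=manip.snapshot('wrist');print(m)
cv2.imwrite('pics/w1.png',p[:,:,::-1]);import pickle;pickle.dump(m,open('w1.pkl','wb'))
for a,c in blobs(p,orange,12): print(a,c.round(1),ray('wrist',c,.024,m).round(3))
go(.436,-.098,.083,34.4)
E
```

```text
t: 1.1
tcp_pos: [0.3955, -0.2126, 0.2616]
tool_rot: [0.975, 0.221, -0.0, -0.0]
force: [-0.3, 0.1, 0.3]
finger_gap: 1.002
gripper_force: 0.0
t: 1.77
tcp_pos: [0.4371, -0.0975, 0.2478]
tool_rot: [0.956, 0.294, -0.0, -0.0]
force: [-0.4, -0.2, 1.1]
finger_gap: 1.002
gripper_force: 0.0
{'fx': 309.70691628693146, 'fy': 309.70691628693146, 'cx': 315.45437241171436, 'cy': 197.16680023912392, 'origin': array([ 0.4989456 , -0.05588536,  0.31749692]), 'attitude': array([-0.12990304,  0.0692917 , -0.46299042,  0.87405019])}
31 [155.7   4.5] [[0.504 0.147 0.024]]
71 [183.2   7.7] [[0.514 0.114 0.024]]
113 [339.2  14.9] [[ 0.585 -0.024  0.024]]
514 [299.2  30.4] [[ 0.551 -0.002  0.024]]
575 [324.   36.5] [[ 0.558 -0.025  0.024]]
175 [160.7 104.5] [[0.418 0.079 0.024]]
309 [110.  113.9] [[0.377 0.134 0.024]]
173 [318.2 112.8] [[ 0.495 -0.062  0.024]]
378 [145.8 129. ] [[0.387 0.083 0.024]]
190 [280.9 120.9] [[ 0.469 -0.037  0.024]]
21 [534.3 131. ] [[ 0.628 -0.266  0.024]]
115 [349.7 208.4] [[ 0.434 -0.141  0.024]]
451 [351.4 237.4] [[ 0.41  -0.161  0.024]]
439 [302.1 246.9] [[ 0.372 -0.125  0.024]]
yaw now 34.1 dp [-0.002  -0.0008  0.3296] rows@.06 6.0 [(-145.6, 'rot', np.float64(0.4992), 'q6', np.float64(3.89)), (34.4, 'rot', np.float64(-0.0008), 'q6', np.float64(0.75)), (214.4, 'rot', np.float64(-0.5008), 'q6', np.float64(-2.39))]
```

View pics/w1.png

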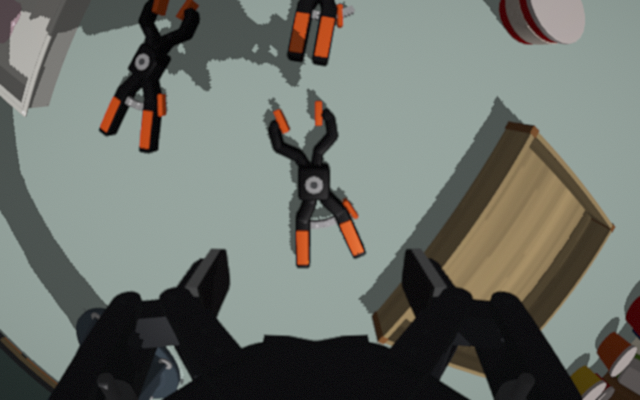

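The wrist view shows the open clamp with its housing square to the tool at (314,185), plus the O1 pivot at (142,62). I'll check both pivots from this view.

```bash
python3 - <<'E'
from h import *
import pickle;m=pickle.load(open('w1.pkl','rb'))
print(ray('wrist',[(314,185),(142,62)],.03,m).round(4))
E
```

```text
[[ 0.4357 -0.0968  0.03  ]
 [ 0.4461  0.1208  0.03  ]]
```

```bash
python3 -m crank '[{"dp":[-0.002,0,0.05],"delta_rot":[0,0,0],"fingers":1},{"dp":[0,0,0.05],"delta_rot":[0,0,0],"fingers":1},{"dp":[0,0,0.05],"delta_rot":[0,0,0],"fingers":1},{"dp":[0,0,0.05],"delta_rot":[0,0,0],"fingers":1},{"dp":[0,0,0.05],"delta_rot":[0,0,0],"fingers":1},{"dp":[0,0,0.04],"delta_rot":[0,0,0],"fingers":1},{"dp":[0,0,0.025],"delta_rot":[0,0,0],"fingers":1},{"dp":[0,0,0.012],"delta_rot":[0,0,0],"fingers":1},{"dp":[0,0,0],"delta_rot":[0,0,0],"fingers":1}]' 45 && python3 -m crank '[{"dp":[0,0,0],"delta_rot":[0,0,0],"fingers":-1},{"dp":[0,0,0],"delta_rot":[0,0,0],"fingers":-1},{"dp":[0,0,0],"delta_rot":[0,0,0],"fingers":-1},{"dp":[0,0,0],"delta_rot":[0,0,0],"fingers":-1},{"dp":[0,0,0],"delta_rot":[0,0,0],"fingers":-1},{"dp":[0,0,0],"delta_rot":[0,0,0],"fingers":-1},{"dp":[0,0,0],"delta_rot":[0,0,0],"fingers":-1},{"dp":[0,0,0],"delta_rot":[0,0,0],"fingers":-1}]' 45
```

```text
t: 2.57
tcp_pos: [0.4359, -0.0986, 0.0833]
tool_rot: [0.956, 0.293, -0.001, -0.001]
force: [-0.2, -0.3, -0.4]
finger_gap: 0.999
gripper_force: 0.0
t: 3.23
tcp_pos: [0.4364, -0.0982, 0.0854]
tool_rot: [0.956, 0.294, 0.0, 0.0]
force: [-0.1, 0.1, 6.8]
finger_gap: 0.363
gripper_force: 45.6
```

```bash
python3 -m crank '[{"dp":[0,0,-0.02],"delta_rot":[0,0,0],"fingers":-1},{"dp":[0,0,-0.04],"delta_rot":[0,0,0],"fingers":-1},{"dp":[0,0,-0.05],"delta_rot":[0,0,0],"fingers":-1},{"dp":[0,0,-0.05],"delta_rot":[0,0,0],"fingers":-1},{"dp":[0,0,-0.05],"delta_rot":[0,0,0],"fingers":-1},{"dp":[0,0,-0.03],"delta_rot":[0,0,0],"fingers":-1},{"dp":[0,0,-0.01],"delta_rot":[0,0,0],"fingers":-1},{"dp":[0,0,0],"delta_rot":[0,0,0],"fingers":-1}]' 45
python3 - <<'E'
from h import *
go(.536,-.3585,.20,92)
E
```

```text
t: 3.9
tcp_pos: [0.4367, -0.0983, 0.2107]
tool_rot: [0.956, 0.294, 0.001, 0.001]
force: [-0.8, 0.7, -2.8]
finger_gap: 0.362
gripper_force: 45.3
yaw now 34.2 dp [-0.1287  0.5418  0.0227] rows@.06 10.0 [(-88, 'rot', np.float64(0.3396), 'q6', np.float64(2.52)), (92, 'rot', np.float64(-0.1604), 'q6', np.float64(-0.62))]
```

```bash
python3 -m crank '[{"dp":[-0.006,0.0243,0],"delta_rot":[0,0,0],"fingers":-1},{"dp":[-0.0117,0.0493,0],"delta_rot":[0,0,0],"fingers":-1},{"dp":[-0.0117,0.0493,0],"delta_rot":[0,0,0],"fingers":-1},{"dp":[-0.0117,0.0493,0],"delta_rot":[0,0,0],"fingers":-1},{"dp":[-0.0117,0.0493,0],"delta_rot":[0,0,0],"fingers":-1},{"dp":[-0.0117,0.0493,0],"delta_rot":[0,0,0],"fingers":-1},{"dp":[-0.0117,0.0493,0],"delta_rot":[0,0,0],"fingers":-1},{"dp":[-0.0117,0.0493,0],"delta_rot":[0,0,0],"fingers":-1},{"dp":[-0.0117,0.0493,0],"delta_rot":[0,0,0],"fingers":-1},{"dp":[-0.0117,0.0493,0],"delta_rot":[0,0,0],"fingers":-1},{"dp":[-0.0117,0.0493,0],"delta_rot":[0,0,0],"fingers":-1},{"dp":[-0.006,0.0243,0],"delta_rot":[0,0,0],"fingers":-1}]' && python3 -m crank '[{"dp":[0,0,0],"delta_rot":[0,0,-0.01],"fingers":-1},{"dp":[0,0,0],"delta_rot":[0,0,-0.0178],"fingers":-1},{"dp":[0,0,0],"delta_rot":[0,0,-0.0178],"fingers":-1},{"dp":[0,0,0],"delta_rot":[0,0,-0.0178],"fingers":-1},{"dp":[0,0,0],"delta_rot":[0,0,-0.0178],"fingers":-1},{"dp":[0,0,0],"delta_rot":[0,0,-0.0178],"fingers":-1},{"dp":[0,0,0],"delta_rot":[0,0,-0.0178],"fingers":-1},{"dp":[0,0,0],"delta_rot":[0,0,-0.0178],"fingers":-1},{"dp":[0,0,0],"delta_rot":[0,0,-0.0178],"fingers":-1},{"dp":[0,0,0],"delta_rot":[0,0,-0.008],"fingers":-1},{"dp":[0,0,0],"delta_rot":[0,0,0],"fingers":-1}]'
python3 - <<'E'
from h import *
m=manip.camera_model('wrist');p,d=manip.snapshot('wrist')
cv2.imwrite('pics/w2.png',p[:,:,::-1]);import pickle;pickle.dump(m,open('w2.pkl','wb'))
go(.536,-.3585,.093,92)
E
```

```text
t: 4.9
tcp_pos: [0.5358, -0.3624, 0.2069]
tool_rot: [0.956, 0.294, -0.0, 0.0]
force: [-0.8, 0.8, -3.0]
finger_gap: 0.359
gripper_force: 45.2
t: 5.82
tcp_pos: [0.5345, -0.3588, 0.2067]
tool_rot: [0.695, 0.719, -0.0, -0.002]
force: [-0.4, -0.3, -2.8]
finger_gap: 0.359
gripper_force: 45.3
yaw now 91.9 dp [-1.00e-04  3.30e-03  2.28e-01] rows@.06 4.0 [(-88, 'rot', np.float64(0.4997), 'q6', np.float64(2.52)), (92, 'rot', np.float64(-0.0003), 'q6', np.float64(-0.62)), (272, 'rot', np.float64(-0.5003), 'q6', np.float64(-3.77))]
```

View pics/w2.png

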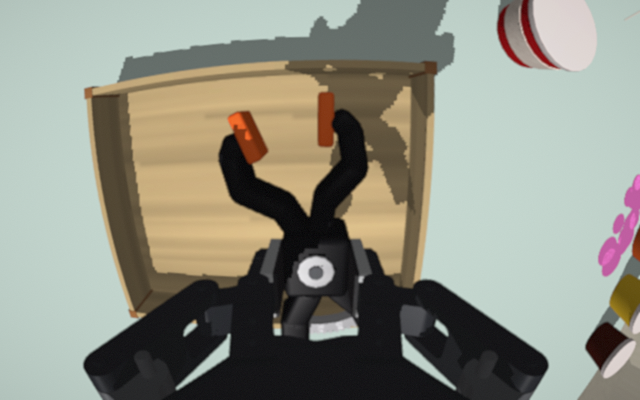

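The open clamp is held square by its housing over the crate, whose corners are at (88,91), (433,66) and (133,316). I'll check the crate pose from these corners.

```bash
python3 - <<'E'
from h import *
import pickle;m=pickle.load(open('w2.pkl','rb'))
print(ray('wrist',[(88,91),(434,65),(133,316)],.05,m).round(4))
E
```

```text
[[ 0.3314 -0.2631  0.05  ]
 [ 0.6196 -0.2462  0.05  ]
 [ 0.3433 -0.4933  0.05  ]]
```

```bash
python3 -m crank '[{"dp":[0,0.003,0.04],"delta_rot":[0,0,0],"fingers":-1},{"dp":[0,0,0.05],"delta_rot":[0,0,0],"fingers":-1},{"dp":[0,0,0.05],"delta_rot":[0,0,0],"fingers":-1},{"dp":[0,0,0.04],"delta_rot":[0,0,0],"fingers":-1},{"dp":[0,0,0.02],"delta_rot":[0,0,0],"fingers":-1},{"dp":[0,0,0.014],"delta_rot":[0,0,0],"fingers":-1},{"dp":[0,0,0.01],"delta_rot":[0,0,0],"fingers":-1},{"dp":[0,0,0],"delta_rot":[0,0,0],"fingers":-1}]'
```

```text
t: 6.53
tcp_pos: [0.5368, -0.3585, 0.0967]
tool_rot: [0.695, 0.719, -0.0, -0.0]
force: [0.5, 0.6, -1.6]
finger_gap: 0.364
gripper_force: 45.2
```

```bash
python3 -m crank '[{"dp":[0,0,0.004],"delta_rot":[0,0,0],"fingers":-1},{"dp":[0,0,0.003],"delta_rot":[0,0,0],"fingers":-1},{"dp":[0,0,0.002],"delta_rot":[0,0,0],"fingers":-1},{"dp":[0,0,0],"delta_rot":[0,0,0],"fingers":-1}]'
```

```text
t: 6.87
tcp_pos: [0.5371, -0.3585, 0.0935]
tool_rot: [0.695, 0.719, -0.0, 0.001]
force: [-0.1, 0.5, -1.9]
finger_gap: 0.361
gripper_force: 45.2
```

```bash
python3 -m crank '[{"dp":[0,0,0.003],"delta_rot":[0,0,0],"fingers":-1},{"dp":[0,0,0.001],"delta_rot":[0,0,0],"fingers":-1},{"dp":[0,0,0],"delta_rot":[0,0,0],"fingers":-1},{"dp":[0,0,0],"delta_rot":[0,0,0],"fingers":0.3},{"dp":[0,0,0],"delta_rot":[0,0,0],"fingers":0.3},{"dp":[0,0,0],"delta_rot":[0,0,0],"fingers":0.3},{"dp":[0,0,0],"delta_rot":[0,0,0],"fingers":0.3},{"dp":[0,0,0],"delta_rot":[0,0,0],"fingers":0.3}]' && python3 -m crank '[{"dp":[0,0,-0.03],"delta_rot":[0,0,0],"fingers":0.3},{"dp":[0,0,-0.05],"delta_rot":[0,0,0],"fingers":0.3},{"dp":[0,0,-0.06],"delta_rot":[0,0,0],"fingers":1},{"dp":[0,0,-0.06],"delta_rot":[0,0,0],"fingers":1},{"dp":[0,0,-0.03],"delta_rot":[0,0,0],"fingers":1}]'
python3 - <<'E'
from h import *
go(.446,.1205,.2,-1.5)
E
```

```text
t: 7.53
tcp_pos: [0.5369, -0.3584, 0.091]
tool_rot: [0.695, 0.719, -0.0, 0.0]
force: [-0.4, 0.4, -0.7]
finger_gap: 0.653
gripper_force: 0.0
t: 7.95
tcp_pos: [0.538, -0.3593, 0.2096]
tool_rot: [0.695, 0.719, 0.0, 0.003]
force: [-0.4, 0.0, -0.3]
finger_gap: 0.999
gripper_force: 0.0
yaw now 92.0 dp [ 0.9655 -0.1506  0.0149] rows@.06 17.0 [(-1.5, 'rot', np.float64(0.2597), 'q6', np.float64(1.86)), (178.5, 'rot', np.float64(-0.2403), 'q6', np.float64(-1.28))]
```

```bash
python3 -m crank '[{"dp":[0.0568,-0.0089,0],"delta_rot":[0,0,0],"fingers":1},{"dp":[0.0568,-0.0089,0],"delta_rot":[0,0,0],"fingers":1},{"dp":[0.0568,-0.0089,0],"delta_rot":[0,0,0],"fingers":1},{"dp":[0.0568,-0.0089,0],"delta_rot":[0,0,0],"fingers":1},{"dp":[0.0568,-0.0089,0],"delta_rot":[0,0,0],"fingers":1},{"dp":[0.0568,-0.0089,0],"delta_rot":[0,0,0],"fingers":1},{"dp":[0.0568,-0.0089,0],"delta_rot":[0,0,0],"fingers":1},{"dp":[0.0568,-0.0089,0],"delta_rot":[0,0,0],"fingers":1},{"dp":[0.0568,-0.0089,0],"delta_rot":[0,0,0],"fingers":1},{"dp":[0.0568,-0.0089,0],"delta_rot":[0,0,0],"fingers":1},{"dp":[0.0568,-0.0089,0],"delta_rot":[0,0,0],"fingers":1},{"dp":[0.0568,-0.0089,0],"delta_rot":[0,0,0],"fingers":1}]' >/dev/null && python3 -m crank '[{"dp":[0.0568,-0.0089,0],"delta_rot":[0,0,0],"fingers":1},{"dp":[0.0568,-0.0089,0],"delta_rot":[0,0,0],"fingers":1},{"dp":[0.0568,-0.0089,0],"delta_rot":[0,0,0],"fingers":1},{"dp":[0.0568,-0.0089,0],"delta_rot":[0,0,0],"fingers":1},{"dp":[0.0568,-0.0089,0],"delta_rot":[0,0,0],"fingers":1},{"dp":[0,0,0],"delta_rot":[0,0,0.0173],"fingers":1},{"dp":[0,0,0],"delta_rot":[0,0,0.0173],"fingers":1},{"dp":[0,0,0],"delta_rot":[0,0,0.0173],"fingers":1},{"dp":[0,0,0],"delta_rot":[0,0,0.0173],"fingers":1},{"dp":[0,0,0],"delta_rot":[0,0,0.0173],"fingers":1},{"dp":[0,0,0],"delta_rot":[0,0,0.0173],"fingers":1},{"dp":[0,0,0],"delta_rot":[0,0,0.0173],"fingers":1}]' && python3 -m crank '[{"dp":[0,0,0],"delta_rot":[0,0,0.0173],"fingers":1},{"dp":[0,0,0],"delta_rot":[0,0,0.0173],"fingers":1},{"dp":[0,0,0],"delta_rot":[0,0,0.0173],"fingers":1},{"dp":[0,0,0],"delta_rot":[0,0,0.0173],"fingers":1},{"dp":[0,0,0],"delta_rot":[0,0,0.0173],"fingers":1},{"dp":[0,0,0],"delta_rot":[0,0,0.0173],"fingers":1},{"dp":[0,0,0],"delta_rot":[0,0,0.0173],"fingers":1},{"dp":[0,0,0],"delta_rot":[0,0,0.0173],"fingers":1},{"dp":[0,0,0],"delta_rot":[0,0,0],"fingers":1},{"dp":[0,0,0],"delta_rot":[0,0,0],"fingers":1}]'
python3 - <<'E'
from h import *
m=manip.camera_model('wrist');p,d=manip.snapshot('wrist')
cv2.imwrite('pics/w3.png',p[:,:,::-1]);import pickle;pickle.dump(m,open('w3.pkl','wb'))
for a,c in blobs(p,orange,12): print(a,c.round(1),ray('wrist',c,.024,m).round(3)[0])
go(.446,.1205,.088,-1.5)
E
```

```text
t: 9.95
tcp_pos: [0.4447, 0.1216, 0.2061]
tool_rot: [0.913, 0.407, 0.0, 0.0]
force: [0.4, -0.0, -0.3]
finger_gap: 1.0
gripper_force: 0.0
t: 10.78
tcp_pos: [0.4447, 0.1215, 0.206]
tool_rot: [1.0, -0.011, 0.0, -0.0]
force: [0.8, 0.3, -0.8]
finger_gap: 0.999
gripper_force: 0.0
584 [477.8  62.3] [ 0.563 -0.023  0.024]
620 [458.2  74.7] [ 0.549 -0.003  0.024]
229 [321.6 111.5] [0.514 0.115 0.024]
267 [279.2 119.9] [0.509 0.15  0.024]
13 [638.5 146.2] [ 0.503 -0.304  0.024]
141 [357.  221.8] [0.419 0.086 0.024]
556 [357.9 254.1] [0.387 0.084 0.024]
563 [303.1 264.7] [0.378 0.135 0.024]
yaw now -1.3 dp [0.0028 0.002  0.2361] rows@.06 4.0 [(-181.5, 'rot', np.float64(0.5006), 'q6', np.float64(5.0)), (-1.5, 'rot', np.float64(0.0006), 'q6', np.float64(1.86)), (178.5, 'rot', np.float64(-0.4994), 'q6', np.float64(-1.28))]
```

View pics/w3.png

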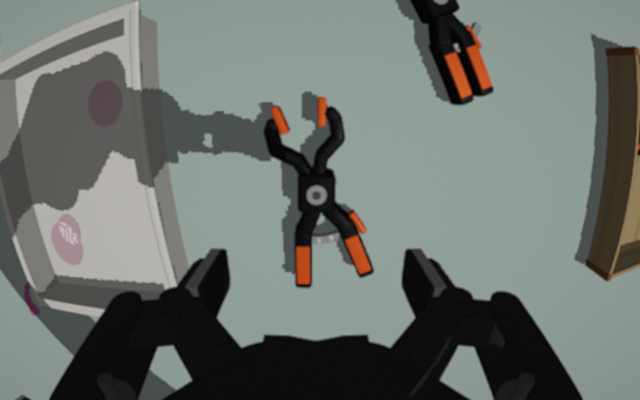

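The open clamp's housing at (316,195) lines up with the tool, so I'll grasp it.

```bash
python3 -m crank '[{"dp":[0.003,0.002,0.04],"delta_rot":[0,0,0],"fingers":1},{"dp":[0,0,0.05],"delta_rot":[0,0,0],"fingers":1},{"dp":[0,0,0.05],"delta_rot":[0,0,0],"fingers":1},{"dp":[0,0,0.04],"delta_rot":[0,0,0],"fingers":1},{"dp":[0,0,0.03],"delta_rot":[0,0,0],"fingers":1},{"dp":[0,0,0.02],"delta_rot":[0,0,0],"fingers":1},{"dp":[0,0,0.006],"delta_rot":[0,0,0],"fingers":1},{"dp":[0,0,0],"delta_rot":[0,0,0],"fingers":1}]' && python3 -m crank '[{"dp":[0,0,0],"delta_rot":[0,0,0],"fingers":-1},{"dp":[0,0,0],"delta_rot":[0,0,0],"fingers":-1},{"dp":[0,0,0],"delta_rot":[0,0,0],"fingers":-1},{"dp":[0,0,0],"delta_rot":[0,0,0],"fingers":-1},{"dp":[0,0,0],"delta_rot":[0,0,0],"fingers":-1},{"dp":[0,0,0],"delta_rot":[0,0,0],"fingers":-1},{"dp":[0,0,0],"delta_rot":[0,0,0],"fingers":-1},{"dp":[0,0,0],"delta_rot":[0,0,0],"fingers":-1}]' 45 && python3 -m crank '[{"dp":[0,0,-0.02],"delta_rot":[0,0,0],"fingers":-1},{"dp":[0,0,-0.04],"delta_rot":[0,0,0],"fingers":-1},{"dp":[0,0,-0.05],"delta_rot":[0,0,0],"fingers":-1},{"dp":[0,0,-0.05],"delta_rot":[0,0,0],"fingers":-1},{"dp":[0,0,-0.05],"delta_rot":[0,0,0],"fingers":-1},{"dp":[0,0,-0.03],"delta_rot":[0,0,0],"fingers":-1},{"dp":[0,0,-0.01],"delta_rot":[0,0,0],"fingers":-1},{"dp":[0,0,0],"delta_rot":[0,0,0],"fingers":-1}]'
python3 - <<'E'
from h import *
go(.406,-.3625,.2,92)
E
```

```text
t: 11.5
tcp_pos: [0.4459, 0.1205, 0.0874]
tool_rot: [1.0, -0.012, -0.001, 0.0]
force: [0.4, 0.2, -0.3]
finger_gap: 1.001
gripper_force: 0.0
t: 12.17
tcp_pos: [0.4464, 0.1206, 0.0888]
tool_rot: [1.0, -0.013, 0.001, -0.0]
force: [-0.9, 0.8, 4.8]
finger_gap: 0.358
gripper_force: 45.2
t: 12.83
tcp_pos: [0.4464, 0.1206, 0.2145]
tool_rot: [1.0, -0.012, 0.002, -0.0]
force: [-0.1, 0.5, -2.3]
finger_gap: 0.361
gripper_force: 45.2
yaw now -1.4 dp [-0.0567  0.9678  0.0286] rows@.06 17.0 [(-88, 'rot', np.float64(0.2405), 'q6', np.float64(2.38)), (92, 'rot', np.float64(-0.2595), 'q6', np.float64(-0.76))]
```

```bash
python3 -m crank '[{"dp":[-0.0033,0.0569,0],"delta_rot":[0,0,0],"fingers":-1},{"dp":[-0.0033,0.0569,0],"delta_rot":[0,0,0],"fingers":-1},{"dp":[-0.0033,0.0569,0],"delta_rot":[0,0,0],"fingers":-1},{"dp":[-0.0033,0.0569,0],"delta_rot":[0,0,0],"fingers":-1},{"dp":[-0.0033,0.0569,0],"delta_rot":[0,0,0],"fingers":-1},{"dp":[-0.0033,0.0569,0],"delta_rot":[0,0,0],"fingers":-1},{"dp":[-0.0033,0.0569,0],"delta_rot":[0,0,0],"fingers":-1},{"dp":[-0.0033,0.0569,0],"delta_rot":[0,0,0],"fingers":-1},{"dp":[-0.0033,0.0569,0],"delta_rot":[0,0,0],"fingers":-1},{"dp":[-0.0033,0.0569,0],"delta_rot":[0,0,0],"fingers":-1},{"dp":[-0.0033,0.0569,0],"delta_rot":[0,0,0],"fingers":-1},{"dp":[-0.0033,0.0569,0],"delta_rot":[0,0,0],"fingers":-1}]' && python3 -m crank '[{"dp":[-0.0033,0.0569,0],"delta_rot":[0,0,0],"fingers":-1},{"dp":[-0.0033,0.0569,0],"delta_rot":[0,0,0],"fingers":-1},{"dp":[-0.0033,0.0569,0],"delta_rot":[0,0,0],"fingers":-1},{"dp":[-0.0033,0.0569,0],"delta_rot":[0,0,0],"fingers":-1},{"dp":[-0.0033,0.0569,0],"delta_rot":[0,0,0],"fingers":-1},{"dp":[0,0,0],"delta_rot":[0,0,-0.0173],"fingers":-1},{"dp":[0,0,0],"delta_rot":[0,0,-0.0173],"fingers":-1},{"dp":[0,0,0],"delta_rot":[0,0,-0.0173],"fingers":-1},{"dp":[0,0,0],"delta_rot":[0,0,-0.0173],"fingers":-1},{"dp":[0,0,0],"delta_rot":[0,0,-0.0173],"fingers":-1},{"dp":[0,0,0],"delta_rot":[0,0,-0.0173],"fingers":-1},{"dp":[0,0,0],"delta_rot":[0,0,-0.0173],"fingers":-1}]' && python3 -m crank '[{"dp":[0,0,0],"delta_rot":[0,0,-0.0173],"fingers":-1},{"dp":[0,0,0],"delta_rot":[0,0,-0.0173],"fingers":-1},{"dp":[0,0,0],"delta_rot":[0,0,-0.0173],"fingers":-1},{"dp":[0,0,0],"delta_rot":[0,0,-0.0173],"fingers":-1},{"dp":[0,0,0],"delta_rot":[0,0,-0.0173],"fingers":-1},{"dp":[0,0,0],"delta_rot":[0,0,-0.0173],"fingers":-1},{"dp":[0,0,0],"delta_rot":[0,0,-0.0173],"fingers":-1},{"dp":[0,0,0],"delta_rot":[0,0,-0.0173],"fingers":-1},{"dp":[0,0,0],"delta_rot":[0,0,0],"fingers":-1},{"dp":[0,0,0],"delta_rot":[0,0,0],"fingers":-1}]'
python3 - <<'E'
from h import *
m=manip.camera_model('wrist');p,d=manip.snapshot('wrist')
cv2.imwrite('pics/w4.png',p[:,:,::-1])
for a,c in blobs(p,orange,30): print(a,c.round(1),ray('wrist',c,.03,m).round(3)[0])
go(.406,-.3625,.0945,92)
E
```

```text
t: 13.83
tcp_pos: [0.4165, -0.2211, 0.2115]
tool_rot: [1.0, -0.013, -0.001, -0.001]
force: [0.4, 0.6, -1.1]
finger_gap: 0.36
gripper_force: 45.3
t: 14.83
tcp_pos: [0.4051, -0.3614, 0.211]
tool_rot: [0.932, 0.362, -0.001, -0.002]
force: [-0.3, -0.4, -1.8]
finger_gap: 0.36
gripper_force: 45.4
t: 15.67
tcp_pos: [0.4053, -0.3616, 0.2116]
tool_rot: [0.696, 0.718, 0.0, -0.002]
force: [-0.2, 0.7, -2.0]
finger_gap: 0.362
gripper_force: 45.4
292 [612.7  68.5] [ 0.744 -0.197  0.03 ]
263 [585.7  66.6] [ 0.689 -0.208  0.03 ]
748 [324.8 119.1] [ 0.411 -0.298  0.03 ]
435 [466.1 121.2] [ 0.534 -0.29   0.03 ]
1118 [250.  134.8] [ 0.35  -0.312  0.03 ]
315 [430.6 125.8] [ 0.5   -0.297  0.03 ]
119 [483.9 220.9] [ 0.569 -0.382  0.03 ]
405 [483.6 251.4] [ 0.577 -0.415  0.03 ]
453 [437.8 263.5] [ 0.527 -0.427  0.03 ]
yaw now 91.8 dp [-0.0019  0.0014  0.2346] rows@.06 4.0 [(-88, 'rot', np.float64(0.4995), 'q6', np.float64(2.38)), (92, 'rot', np.float64(-0.0005), 'q6', np.float64(-0.76)), (272, 'rot', np.float64(-0.5005), 'q6', np.float64(-3.91))]
```

View pics/w4.png

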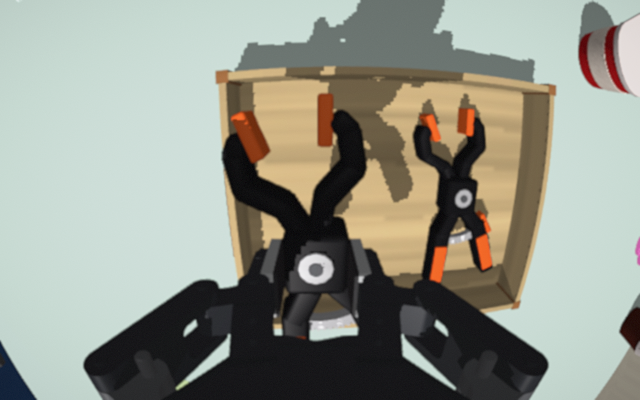

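The first clamp lies flat and open on the crate floor, pivot at (463,199). The held one is over the left half with room around it, so I'll lower it 6 mm further in from the left wall.

```bash
python3 -m crank '[{"dp":[-0.002,0.013,0.04],"delta_rot":[0,0,0],"fingers":-1},{"dp":[0,0,0.05],"delta_rot":[0,0,0],"fingers":-1},{"dp":[0,0,0.05],"delta_rot":[0,0,0],"fingers":-1},{"dp":[0,0,0.04],"delta_rot":[0,0,0],"fingers":-1},{"dp":[0,0,0.02],"delta_rot":[0,0,0],"fingers":-1},{"dp":[0,0,0.014],"delta_rot":[0,0,0],"fingers":-1},{"dp":[0,0,0.01],"delta_rot":[0,0,0],"fingers":-1},{"dp":[0,0,0.005],"delta_rot":[0,0,0],"fingers":-1},{"dp":[0,0,0],"delta_rot":[0,0,0],"fingers":-1},{"dp":[0,0,0],"delta_rot":[0,0,0],"fingers":-1}]'
```

```text
t: 16.55
tcp_pos: [0.4127, -0.3635, 0.0992]
tool_rot: [0.695, 0.719, -0.0, 0.001]
force: [-0.3, -0.5, -1.0]
finger_gap: 0.362
gripper_force: 45.4
```

```bash
python3 -m crank '[{"dp":[0,0,0.004],"delta_rot":[0,0,0],"fingers":-1},{"dp":[0,0,0.003],"delta_rot":[0,0,0],"fingers":-1},{"dp":[0,0,0.002],"delta_rot":[0,0,0],"fingers":-1},{"dp":[0,0,0],"delta_rot":[0,0,0],"fingers":-1},{"dp":[0,0,0],"delta_rot":[0,0,0],"fingers":-1}]'
```

```text
t: 16.97
tcp_pos: [0.4126, -0.3633, 0.0948]
tool_rot: [0.695, 0.719, -0.0, 0.001]
force: [-0.6, -0.1, 5.4]
finger_gap: 0.358
gripper_force: 46.2
```

Contact with the floor. I'll release and retreat.

```bash
python3 -m crank '[{"dp":[0,0,0],"delta_rot":[0,0,0],"fingers":0.3},{"dp":[0,0,0],"delta_rot":[0,0,0],"fingers":0.3},{"dp":[0,0,0],"delta_rot":[0,0,0],"fingers":0.3},{"dp":[0,0,0],"delta_rot":[0,0,0],"fingers":0.3},{"dp":[0,0,0],"delta_rot":[0,0,0],"fingers":0.3},{"dp":[0,0,-0.03],"delta_rot":[0,0,0],"fingers":0.3},{"dp":[0,0,-0.05],"delta_rot":[0,0,0],"fingers":0.3},{"dp":[0,0,-0.06],"delta_rot":[0,0,0],"fingers":1},{"dp":[0,0,-0.06],"delta_rot":[0,0,0],"fingers":1},{"dp":[0,0,-0.03],"delta_rot":[0,0,0],"fingers":1}]'
python3 - <<'E'
from h import *
go(.616,.013,.21,24.1)
E
```

```text
t: 17.8
tcp_pos: [0.4131, -0.3639, 0.2119]
tool_rot: [0.695, 0.719, -0.0, 0.002]
force: [0.0, -1.0, -0.1]
finger_gap: 0.994
gripper_force: 0.0
yaw now 92.0 dp [0.7393 0.4317 0.0022] rows@.06 15.0 [(24.1, 'rot', np.float64(0.1886), 'q6', np.float64(1.17)), (204.1, 'rot', np.float64(-0.3114), 'q6', np.float64(-1.97))]
```

```bash
python3 -m crank '[{"dp":[0.0493,0.0288,0],"delta_rot":[0,0,0],"fingers":1},{"dp":[0.0493,0.0288,0],"delta_rot":[0,0,0],"fingers":1},{"dp":[0.0493,0.0288,0],"delta_rot":[0,0,0],"fingers":1},{"dp":[0.0493,0.0288,0],"delta_rot":[0,0,0],"fingers":1},{"dp":[0.0493,0.0288,0],"delta_rot":[0,0,0],"fingers":1},{"dp":[0.0493,0.0288,0],"delta_rot":[0,0,0],"fingers":1},{"dp":[0.0493,0.0288,0],"delta_rot":[0,0,0],"fingers":1},{"dp":[0.0493,0.0288,0],"delta_rot":[0,0,0],"fingers":1},{"dp":[0.0493,0.0288,0],"delta_rot":[0,0,0],"fingers":1},{"dp":[0.0493,0.0288,0],"delta_rot":[0,0,0],"fingers":1},{"dp":[0.0493,0.0288,0],"delta_rot":[0,0,0],"fingers":1},{"dp":[0.0493,0.0288,0],"delta_rot":[0,0,0],"fingers":1}]' >/dev/null && python3 -m crank '[{"dp":[0.0493,0.0288,0],"delta_rot":[0,0,0],"fingers":1},{"dp":[0.0493,0.0288,0],"delta_rot":[0,0,0],"fingers":1},{"dp":[0.0493,0.0288,0],"delta_rot":[0,0,0],"fingers":1},{"dp":[0,0,0],"delta_rot":[0,0,0.0172],"fingers":1},{"dp":[0,0,0],"delta_rot":[0,0,0.0172],"fingers":1},{"dp":[0,0,0],"delta_rot":[0,0,0.0172],"fingers":1},{"dp":[0,0,0],"delta_rot":[0,0,0.0172],"fingers":1},{"dp":[0,0,0],"delta_rot":[0,0,0.0172],"fingers":1}]' && python3 -m crank '[{"dp":[0,0,0],"delta_rot":[0,0,0.0172],"fingers":1},{"dp":[0,0,0],"delta_rot":[0,0,0.0172],"fingers":1},{"dp":[0,0,0],"delta_rot":[0,0,0.0172],"fingers":1},{"dp":[0,0,0],"delta_rot":[0,0,0.0172],"fingers":1},{"dp":[0,0,0],"delta_rot":[0,0,0.0172],"fingers":1},{"dp":[0,0,0],"delta_rot":[0,0,0.0172],"fingers":1},{"dp":[0,0,0],"delta_rot":[0,0,0],"fingers":1},{"dp":[0,0,0],"delta_rot":[0,0,0],"fingers":1}]'
python3 - <<'E'
from h import *
m=manip.camera_model('wrist');p,d=manip.snapshot('wrist')
cv2.imwrite('pics/w5.png',p[:,:,::-1]);import pickle;pickle.dump(m,open('w5.pkl','wb'))
for a,c in blobs(p,orange,30): print(a,c.round(1),ray('wrist',c,.024,m).round(3)[0])
go(.616,.013,.088,24.1)
E
```

```text
t: 19.47
tcp_pos: [0.6153, 0.0142, 0.2086]
tool_rot: [0.863, 0.506, -0.0, -0.0]
force: [0.0, -0.6, 0.6]
finger_gap: 1.006
gripper_force: 0.0
t: 20.13
tcp_pos: [0.6153, 0.014, 0.2087]
tool_rot: [0.978, 0.208, -0.0, -0.0]
force: [0.2, -0.4, 0.2]
finger_gap: 1.0
gripper_force: 0.0
214 [311.5 109.4] [0.679 0.046 0.024]
233 [321.  110.2] [0.682 0.039 0.024]
118 [339.7 232.3] [ 0.591 -0.02   0.024]
548 [303.2 262.2] [ 0.55  -0.003  0.024]
524 [328.5 262.4] [ 0.56  -0.024  0.024]
46 [557.5 326.5] [ 0.577 -0.385  0.024]
120 [569.7 330.8] [ 0.576 -0.427  0.024]
yaw now 24.0 dp [0.0005 0.0024 0.2415] rows@.06 5.0 [(-155.9, 'rot', np.float64(0.4998), 'q6', np.float64(4.31)), (24.1, 'rot', np.float64(-0.0002), 'q6', np.float64(1.17)), (204.1, 'rot', np.float64(-0.5002), 'q6', np.float64(-1.97))]
```

View pics/w5.png

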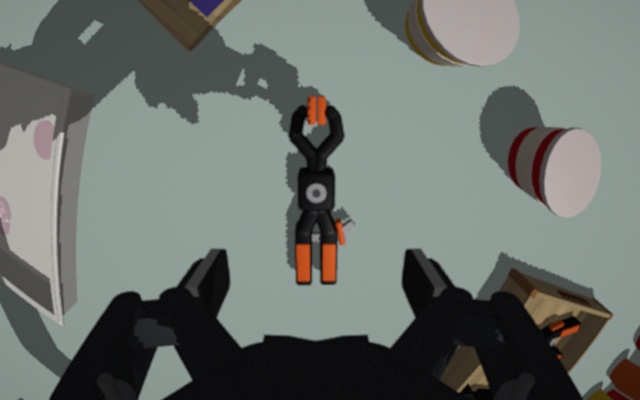

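The shut clamp is centred at (316,193) and square to the tool, with the tubs and boards well clear, so I'll grasp it.

```bash
python3 -m crank '[{"dp":[0.001,0.002,0.04],"delta_rot":[0,0,0],"fingers":1},{"dp":[0,0,0.05],"delta_rot":[0,0,0],"fingers":1},{"dp":[0,0,0.05],"delta_rot":[0,0,0],"fingers":1},{"dp":[0,0,0.045],"delta_rot":[0,0,0],"fingers":1},{"dp":[0,0,0.03],"delta_rot":[0,0,0],"fingers":1},{"dp":[0,0,0.02],"delta_rot":[0,0,0],"fingers":1},{"dp":[0,0,0.005],"delta_rot":[0,0,0],"fingers":1},{"dp":[0,0,0],"delta_rot":[0,0,0],"fingers":1}]' && python3 -m crank '[{"dp":[0,0,0],"delta_rot":[0,0,0],"fingers":-1},{"dp":[0,0,0],"delta_rot":[0,0,0],"fingers":-1},{"dp":[0,0,0],"delta_rot":[0,0,0],"fingers":-1},{"dp":[0,0,0],"delta_rot":[0,0,0],"fingers":-1},{"dp":[0,0,0],"delta_rot":[0,0,0],"fingers":-1},{"dp":[0,0,0],"delta_rot":[0,0,0],"fingers":-1},{"dp":[0,0,0],"delta_rot":[0,0,0],"fingers":-1},{"dp":[0,0,0],"delta_rot":[0,0,0],"fingers":-1}]' 45 && python3 -m crank '[{"dp":[0,0,-0.02],"delta_rot":[0,0,0],"fingers":-1},{"dp":[0,0,-0.04],"delta_rot":[0,0,0],"fingers":-1},{"dp":[0,0,-0.05],"delta_rot":[0,0,0],"fingers":-1},{"dp":[0,0,-0.05],"delta_rot":[0,0,0],"fingers":-1},{"dp":[0,0,-0.05],"delta_rot":[0,0,0],"fingers":-1},{"dp":[0,0,-0.03],"delta_rot":[0,0,0],"fingers":-1},{"dp":[0,0,-0.01],"delta_rot":[0,0,0],"fingers":-1},{"dp":[0,0,0],"delta_rot":[0,0,0],"fingers":-1}]'
python3 - <<'E'
from h import *
go(.47,.38,.2,3)
E
```

```text
t: 20.85
tcp_pos: [0.6162, 0.0132, 0.0884]
tool_rot: [0.978, 0.207, -0.001, -0.0]
force: [-0.9, -0.1, 0.0]
finger_gap: 1.001
gripper_force: 0.0
t: 21.52
tcp_pos: [0.617, 0.0132, 0.0901]
tool_rot: [0.978, 0.207, 0.001, 0.0]
force: [-0.4, -0.4, 6.0]
finger_gap: 0.357
gripper_force: 46.5
t: 22.18
tcp_pos: [0.6167, 0.0132, 0.2155]
tool_rot: [0.978, 0.207, 0.001, 0.001]
force: [0.3, -0.9, -2.1]
finger_gap: 0.357
gripper_force: 45.7
yaw now 23.9 dp [ 0.0286 -0.7897  0.0298] rows@.06 14.0 [(3, 'rot', np.float64(0.058), 'q6', np.float64(2.2)), (183, 'rot', np.float64(-0.442), 'q6', np.float64(-0.94))]
```

```bash
python3 -m crank '[{"dp":[0.002,-0.0564,0],"delta_rot":[0,0,0],"fingers":-1},{"dp":[0.002,-0.0564,0],"delta_rot":[0,0,0],"fingers":-1},{"dp":[0.002,-0.0564,0],"delta_rot":[0,0,0],"fingers":-1},{"dp":[0.002,-0.0564,0],"delta_rot":[0,0,0],"fingers":-1},{"dp":[0.002,-0.0564,0],"delta_rot":[0,0,0],"fingers":-1},{"dp":[0.002,-0.0564,0],"delta_rot":[0,0,0],"fingers":-1},{"dp":[0.002,-0.0564,0],"delta_rot":[0,0,0],"fingers":-1},{"dp":[0.002,-0.0564,0],"delta_rot":[0,0,0],"fingers":-1},{"dp":[0.002,-0.0564,0],"delta_rot":[0,0,0],"fingers":-1},{"dp":[0.002,-0.0564,0],"delta_rot":[0,0,0],"fingers":-1},{"dp":[0.002,-0.0564,0],"delta_rot":[0,0,0],"fingers":-1},{"dp":[0.002,-0.0564,0],"delta_rot":[0,0,0],"fingers":-1}]' && python3 -m crank '[{"dp":[0.002,-0.0564,0],"delta_rot":[0,0,0],"fingers":-1},{"dp":[0.002,-0.0564,0],"delta_rot":[0,0,0],"fingers":-1},{"dp":[0,0,0],"delta_rot":[0,0,0.0145],"fingers":-1},{"dp":[0,0,0],"delta_rot":[0,0,0.0145],"fingers":-1},{"dp":[0,0,0],"delta_rot":[0,0,0.0145],"fingers":-1},{"dp":[0,0,0],"delta_rot":[0,0,0.0145],"fingers":-1},{"dp":[0,0,0],"delta_rot":[0,0,0],"fingers":-1},{"dp":[0,0,0],"delta_rot":[0,0,0],"fingers":-1}]'
python3 - <<'E'
from h import *
m=manip.camera_model('wrist');p,d=manip.snapshot('wrist')
cv2.imwrite('pics/w6.png',p[:,:,::-1]);import pickle;pickle.dump(m,open('w6.pkl','wb'))
go(.47,.38,.0955,3)
E
```

```text
t: 23.18
tcp_pos: [0.4886, 0.3283, 0.212]
tool_rot: [0.978, 0.207, -0.002, 0.0]
force: [0.6, -0.6, -0.8]
finger_gap: 0.357
gripper_force: 45.7
t: 23.85
tcp_pos: [0.4686, 0.3795, 0.2124]
tool_rot: [1.0, 0.027, -0.001, 0.001]
force: [-0.0, 1.0, -0.9]
finger_gap: 0.357
gripper_force: 45.7
yaw now 3.1 dp [ 0.003  -0.001   0.2344] rows@.06 4.0 [(-177, 'rot', np.float64(0.5003), 'q6', np.float64(5.34)), (3, 'rot', np.float64(0.0003), 'q6', np.float64(2.2)), (183, 'rot', np.float64(-0.4997), 'q6', np.float64(-0.94))]
```

View pics/w6.png

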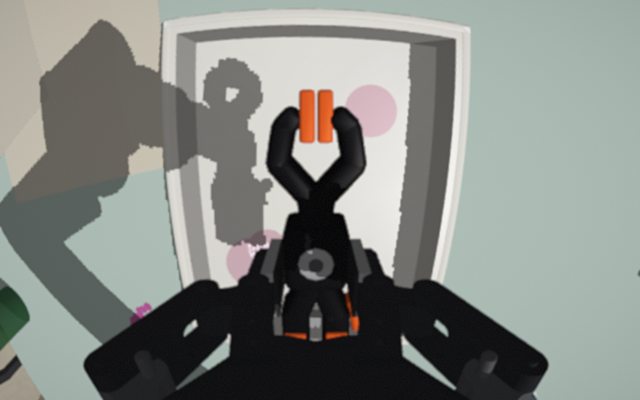

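The shut clamp is centred over the white tray, well inside its walls (165 to 468 px across). Lowering it now.

```bash
python3 -m crank '[{"dp":[0.003,0,0.04],"delta_rot":[0,0,0],"fingers":-1},{"dp":[0,0,0.05],"delta_rot":[0,0,0],"fingers":-1},{"dp":[0,0,0.05],"delta_rot":[0,0,0],"fingers":-1},{"dp":[0,0,0.04],"delta_rot":[0,0,0],"fingers":-1},{"dp":[0,0,0.02],"delta_rot":[0,0,0],"fingers":-1},{"dp":[0,0,0.014],"delta_rot":[0,0,0],"fingers":-1},{"dp":[0,0,0.01],"delta_rot":[0,0,0],"fingers":-1},{"dp":[0,0,0.006],"delta_rot":[0,0,0],"fingers":-1},{"dp":[0,0,0.002],"delta_rot":[0,0,0],"fingers":-1},{"dp":[0,0,0],"delta_rot":[0,0,0],"fingers":-1},{"dp":[0,0,0],"delta_rot":[0,0,0],"fingers":-1}]'
```

```text
t: 24.82
tcp_pos: [0.4713, 0.3803, 0.0988]
tool_rot: [1.0, 0.026, 0.001, -0.0]
force: [0.7, 0.2, -1.6]
finger_gap: 0.364
gripper_force: 45.7
```

```bash
python3 -m crank '[{"dp":[0,0,0.003],"delta_rot":[0,0,0],"fingers":-1},{"dp":[0,0,0.002],"delta_rot":[0,0,0],"fingers":-1},{"dp":[0,0,0.002],"delta_rot":[0,0,0],"fingers":-1},{"dp":[0,0,0],"delta_rot":[0,0,0],"fingers":-1},{"dp":[0,0,0],"delta_rot":[0,0,0],"fingers":-1}]'
```

```text
t: 25.23
tcp_pos: [0.4711, 0.3802, 0.096]
tool_rot: [1.0, 0.026, 0.001, -0.0]
force: [-1.5, -0.8, 6.9]
finger_gap: 0.362
gripper_force: 46.7
```

Contact. I'll release, lift, move aside toward y = 0 and check both containers.

```bash
python3 -m crank '[{"dp":[0,0,0],"delta_rot":[0,0,0],"fingers":0.3},{"dp":[0,0,0],"delta_rot":[0,0,0],"fingers":0.3},{"dp":[0,0,0],"delta_rot":[0,0,0],"fingers":0.3},{"dp":[0,0,0],"delta_rot":[0,0,0],"fingers":0.3},{"dp":[0,0,0],"delta_rot":[0,0,0],"fingers":0.3},{"dp":[0,0,-0.03],"delta_rot":[0,0,0],"fingers":0.3},{"dp":[0,0,-0.05],"delta_rot":[0,0,0],"fingers":0.3},{"dp":[0,0,-0.06],"delta_rot":[0,0,0],"fingers":0.3},{"dp":[0,0,-0.06],"delta_rot":[0,0,0],"fingers":0.3},{"dp":[0,0,-0.06],"delta_rot":[0,0,0],"fingers":0.3}]' && python3 -m crank '[{"dp":[0,0.06,-0.03],"delta_rot":[0,0,0],"fingers":0.3},{"dp":[0,0.06,0],"delta_rot":[0,0,0],"fingers":0.3},{"dp":[0,0.06,0],"delta_rot":[0,0,0],"fingers":0.3},{"dp":[0,0.06,0],"delta_rot":[0,0,0],"fingers":0.3},{"dp":[0,0.06,0],"delta_rot":[0,0,0],"fingers":0.3},{"dp":[0,0.06,0],"delta_rot":[0,0,0],"fingers":0.3},{"dp":[0,0.06,0],"delta_rot":[0,0,0],"fingers":0.3},{"dp":[0,0.06,0],"delta_rot":[0,0,0],"fingers":0.3},{"dp":[0,0.06,0],"delta_rot":[0,0,0],"fingers":0.3},{"dp":[0,0.06,0],"delta_rot":[0,0,0],"fingers":0.3},{"dp":[0,0,0],"delta_rot":[0,0,0],"fingers":0.3},{"dp":[0,0,0],"delta_rot":[0,0,0],"fingers":0.3}]'
python3 - <<'E'
from h import *
p,d=manip.snapshot('top');a=p[190:340,90:240];b=p[190:340,390:540]
cv2.imwrite('pics/fin.png',cv2.resize(np.hstack([a,b])[:,:,::-1],None,fx=2.6,fy=2.6,interpolation=cv2.INTER_CUBIC))
E
```

```text
t: 26.07
tcp_pos: [0.4705, 0.3798, 0.2253]
tool_rot: [1.0, 0.026, -0.001, 0.0]
force: [0.8, 0.9, -0.2]
finger_gap: 0.649
gripper_force: 0.0
t: 27.07
tcp_pos: [0.4867, 0.0791, 0.2394]
tool_rot: [1.0, 0.024, -0.0, -0.0]
force: [0.1, -0.1, -0.2]
finger_gap: 0.648
gripper_force: 0.0
```

View pics/fin.png

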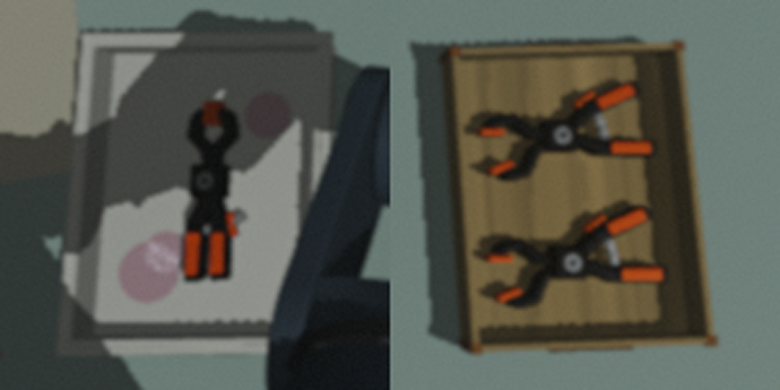

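The shut clamp lies flat in the tray at (208,185), still shut. Both open clamps lie flat, apart and still open in the crate at (563,135) and (573,262).

```bash
python3 -c "from station import manip; print(manip.sign_off())"
```

```text
the job is handed in; nothing more can be done
None
```

The job is handed in: the shut clamp lies flat in the rinse tray and the two open ones lie flat and apart in the crate, all with their ratchets unchanged, in about 27 s.

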